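Load a power unit into the test bay and latch its guard gate

ROBOT

A 6-joint arm with a two-finger parallel gripper is mounted at the origin on the work surface. World frame = base frame: x ahead of the robot, y to its left, z up, the work surface at z = 0. Lengths are in m, angles in rad, forces in N, time in s.
With the tool pointing down it reaches from about 0.275 to 0.875 m from the base axis. Payload 12.5 kg.
Tool frame: the origin (TCP) lies on the centre line of the jaws, within the pads' length; the fingertips stand 25 mm ahead of it and the grasp point (between the pads) lies 6 mm ahead of it (manip.finger_overhang is the z of the fingertips in the tool frame, in m); z points along the fingers, y is the line along which they close (so a half turn about z gives the same grasp; the last joint's range is limited). The gripper opens to 85 mm and grips with 20 to 120 N. Pads are 22 mm wide; open, the fingers measure 114 mm over their backs; the gripper's body (76 mm by 85 mm) begins 54 mm behind the grasp point. The pads swing forward as they close: fully open they stand 13 mm farther back than shut.
Start: joints at [-1.261, 0.351, 1.652, -0, 1.139, -0.085], TCP at [0.212, -0.508, 0.256] pointing down, gripper open.
Joint ranges: [-2.75, 2.75], [-0.79, 2.1], [0.01, 2.65], [-1.57, 4.71], [0.07, 3.14], [-2.87, 2.87]. Speed limits (rad/s): [2.22, 2.22, 2.79, 3.14, 3.14, 3.14].

INTERFACE

Orientations are given as a rotation vector (axis times angle).
In Python, from station import manip gives the robot as it stands.
- The arm moves only by the shell command python3 -m handwheel 'ROWS' [FORCE]. ROWS is JSON, a list of rows, each an object with "delta_rot": the turn, a rotation vector about the world's x, y, z in degrees, a list of three; "translation": the shift along the world's x, y, z in mm, a list of three; "grip": the finger opening in mm, from 0 to 85.4. A call has 1 to 20 rows; each row shifts and turns the commanded pose from where the row before left it; what a row does not reach is not made up. A row lasts 1/12 s, in which the tool goes at most 41.7 mm and 7.16 degrees, less where a joint would pass 70% of its speed; a pose out of reach is approached as far as the arm can. A call is refused whole if a number of a shift passes 41.7 or a number of a turn 7.16, either way. A call with a gripper value outside its range is refused whole. The fingers move at their own pace and stop on an object; FORCE is the grip in N (left out, the last holds). Time passes only in rows, so rows that do not move let the fingers close. It gives the time, the measured TCP pose, the force, the opening and the grip force at its end, in the units of the state.
- manip.read_state(): the state, without advancing time (a new reading comes with each control period).
- manip.grab_frame(name): name is "scene" or "top" or "wrist"; returns a dict with "color" (400x640x3 uint8, red, green, blue), "range_z" (400x640 float32, m along the optical axis (not along the pixel's ray), 0 where there is no reading), "mtx" (3x3 intrinsics, pixels), "eye" and "rotation" of the camera in the world. Camera axes: x right, y up, looking along -z (the intrinsics and any distortion apply to the point x, -y, -z); pixel columns grow to the right and rows downward; lengths in m; the calibration is good to about 2 mm. The wrist camera is an equidistant fisheye: a pixel r from the principal point sees the ray r / f radians off the axis. A picture is of the moment at which its call begins.
- manip.job_done(): hands the job in; it is judged then, once.
The state is a dict: "t": time; "joint_positions": joint angles; "qvel": joint speeds; "tau": joint torques, N m; "position": TCP position; "tool_rot": TCP orientation; "contact_force": force on the tool from outside, world axes, zero at the start; "ft_torque": the same for the moment, N m; "grip_width": opening from 0.0 (shut) to 1.0 (fully open); "finger_force": force on a finger pad.
Only numpy, scipy, OpenCV 4.12 (cv2) and the standard library are available. Lean on these libraries where they do the work, as an engineer would, in place of code of your own. Each camera call takes 0.05 s, during which the arm holds its last target. There are 200 camera calls.

TASK

Load the power unit from the narrow open bin into the test bay: lift it out, set it down gently (no dropping, no tipping over) in line with the bay's mouth, handle up and connector end towards the bay, and let go; then take it by its tail and slide it under the hood until it is fully home against the back panel. Then swing the guard gate shut with its latch bar lifted over the striker, and let the bar drop right down into the catch. Leave the screwdriver, carton and jar where they are.

Things in the scene. Friction and masses are not known exactly. Their poses are not given: they have to be found in the camera images.
- bay: Test bay, fixed on the bench; origin on the bench. Own axes: z up, the unit slides in along -y, the mouth looks to +y. In its frame, mm: base plate top z=6, x -110..120, y -105..145; back panel face at y=-90; two rails, top z=31, inner faces x=-30 and +30, y -95..20, with flared lead-ins from there to 81 apart at y=46.
- bay_home (a point): Where unit_center lies when the unit is fully home, nose touching the back panel: bay x=0, y=0, z=33.5 mm. The unit's handle is then under the hood and its tail sticks out to y=90. Hood: flat roof, underside z=112, top z=118, x -66..66, y -102..25, on four posts 12 mm square at x=-60/+60, y=-96/+19.
- gate (a joint): Angle of the guard gate (clear panel in a steel frame, 146 mm long, 8 thick, z 14..76) about its vertical hinge at bay x=95, y=104 mm: 0 = shut (stop; it lies along bay x behind the unit's tail), grows to 1.75 as the free end swings outward (+y); starts wide open. At angle g it points from the hinge along (-cos g, sin g) in bay x, y. Stays where left (friction 0.04 N m).
- gate_hinge (a point): Point on the gate's hinge axis, 54 mm above the bench. Turns with the gate: its -x axis points along the gate to the free end, its +y axis is the gate's outward normal (shut: same axes as the bay). A hinge post 14 mm thick, 84 high stands at bay x=102, y=104.
- latch (a joint): Lift angle of the latch bar: 0 = level (its stop, also when down in the catch), up to 1.0 as the free end rises; falls by its own weight (140 g) when let go. Steel bar 157 mm long, 14 high, 8 thick, 10 mm outward of the gate's middle plane; pivot 45 mm along the gate from the hinge axis, 54 mm above the bench; free end 190 mm from the hinge axis, past the gate's end.
- latch_grip (a point): Middle of the latch bar's lifting rod: round steel, 14 mm thick, 55 long, 18 mm end button, sticking straight out from the bar (its +y, the gate's outward normal). 80 mm from the bar's pivot, 125 mm from the hinge axis along the gate, 44 mm outward of the gate's middle plane, 54 mm above the bench when level. It may turn between fingers that pinch it from above, closing along the gate.
- catch_slot (a point): Seat of the catch: top of the fixed striker post, 46 mm above the bench, bay x=-80, y=115.5, 16 mm wide in x. On it two upright lugs: inner horn 26 mm high (10 to 18 mm to -y) and striker 18 high (10 to 18 mm to +y), a slot 20 wide between them for the bar. A bar that is down is blocked by the striker: it must be lifted 0.15 rad or more to pass over.
- unit_center (a point): Centre (half-way up) of the power unit, a grey steel box 180 long (its x), 52 wide (y), 55 high (z), 550 g more or less, centre of mass near this point. Its +x end is the nose with a black connector block; its -x end is the tail with a round fan grille. On its top a handle, see unit_handle.
- unit_nose (a point): Middle of the unit's nose face (connector end), 90 mm along +x from unit_center.
- unit_handle (a point): Middle of the unit's top handle: aluminium bar 50 long (unit's x), 14 wide, 12 high, on two posts, 59.5 mm above unit_center, top of the bar 38 mm above the unit's lid.
- unit: The same power unit; it starts upright in a fixed black plastic open bin (206 x 72 mm, walls 50 high, floor 5 thick), where its sides cannot be reached. This origin is the centre of its underside.
- driver_grip (a point): Bystander: screwdriver 190 mm long lying on the bench; handle.
- carton: Bystander: small cardboard box 110 x 75 x 55; centre of its underside.
- canister: Bystander: jar 60 across, 110 high; centre of its underside.
Not all that is in view belongs to the job. Of the things that look like the unit, the middle-sized one is meant.

How it is judged:
On the way, in this order (a step that is already met when the one before it is completed fails the run):
1. the unit is set down flat at the bay's mouth, nose towards the bay, and let go (y of unit_center in the frame of bay between 0.02 and 0.3 m and x of unit_center in the frame of bay between -0.06 and 0.06 m and z of unit_center in the frame of bay below 0.045 m and angle between unit_center's own z axis and vertical below 0.15 rad and angle between the x axis of unit_center and the y axis of bay, either way round below 0.6 rad and contact force between unit and the fingers below 0.2 N and linear speed of unit below 0.03 m/s), for 0.15 s.
2. the unit stands fully home in the bay, connector end at the back panel (y of unit_center in the frame of bay between -0.01 and 0.007 m and x of unit_center in the frame of bay between -0.009 and 0.009 m and z of unit_center in the frame of bay below 0.039 m and angle between unit_center's own z axis and vertical below 0.1 rad and y of unit_nose in the frame of bay below -0.07 m), for 0.2 s.
3. the gate comes nearly shut with its latch bar lifted above the striker (value of joint latch above 0.12 rad and value of joint gate below 0.1 rad), for 0.03 s.
At the end, for the whole second after the job is handed in: The unit rests flat in the bay, connector end inward, its centre within 7 mm of fully home along the slide and 9 mm sideways; the gate is shut (below 0.06 rad), the latch bar is fully down in the catch (below 0.05 rad); everything at rest (all of step 2 and value of joint gate below 0.06 rad and value of joint latch below 0.05 rad and linear speed of unit below 0.02 m/s); the robot touches nothing.
It fails at once if the power unit is tipped over (angle between unit's own z axis and vertical above 0.7 rad).
It fails at once if the power unit is dropped or rammed onto the bay (contact force between unit and bay above 120 N).
It fails at once if the screwdriver is disturbed (distance of driver_grip from where it was at the start of the episode above 0.03 m).
It fails at once if the carton is disturbed (distance of carton from where it was at the start of the episode above 0.03 m).
It fails at once if the jar is disturbed (distance of canister from where it was at the start of the episode above 0.03 m).
It also fails if it takes over 64 s, if anything falls off the work surface, if the arm or the gripper's body presses on something with over 40 N, if the wrist force passes 120 N, or if a joint passes its speed limit or range.

## Working session

There is one attempt and no reset: what is moved stays moved. The work goes in short steps, Python scripts to look and compute and a shell command to move; the robot and the scene stay as the last step left them, time stands still between calls to the robot, and variables do not carry over. Pictures are saved under pics/ and viewed, at most 10 in all, crops included, and the job is handed in when it is done.

```bash
ls; mkdir -p pics
cat > h.py <<'E'
import numpy as np, cv2
from station import manip
def grab(n):
    f=manip.grab_frame(n); return f
def save(n,fn):
    f=grab(n); cv2.imwrite('pics/'+fn,f['color'][:,:,::-1]); np.savez('pics/'+fn+'.npz',**{k:v for k,v in f.items() if not isinstance(v,str)}); return f
def cloud(f):
    # pinhole cameras: world point per pixel
    K=f['mtx'];d=f['range_z'];v,u=np.mgrid[:d.shape[0],:d.shape[1]]
    x=(u-K[0,2])/K[0,0]*d;y=(v-K[1,2])/K[1,1]*d
    return np.stack([x,-y,-d],-1)@np.array(f['rotation']).T+np.array(f['eye'])
E
python3 - <<'E'
from h import *
for n in('scene','top'):
    f=save(n,n+'0.png');print(n,f['mtx'].tolist(),f['eye'],f['rotation'],[k for k in f])
print(manip.read_state())
E
```

```text
pics
scene [[401.5284067676635, 0.0, 320.8563606888608], [0.0, 401.5284067676635, 198.97124997845793], [0.0, 0.0, 1.0]] [1.22364827 0.81866005 1.15142071] [0.3424058  0.86282648 2.22973443] ['color', 'range_z', 'mtx', 'eye', 'rotation']
top [[445.9725215976259, 0.0, 318.81219471635364], [0.0, 445.9725215976259, 209.87976017377284], [0.0, 0.0, 1.0]] [0.3535651  0.11013093 1.39812327] [ 0.15040135 -0.11446483 -1.59148268] ['color', 'range_z', 'mtx', 'eye', 'rotation']
{'t': 0.1, 'joint_positions': array([-1.26061174e+00,  3.51167809e-01,  1.65236455e+00,  1.90588041e-05,
        1.13909360e+00, -8.45977296e-02]), 'qvel': array([-3.17024792e-04,  2.39763021e-07, -3.10013983e-03, -5.13155806e-05,
       -5.74294861e-04, -1.35589663e-03]), 'tau': array([ 1.01207432e-03, -5.06837547e+01, -2.91875088e+01, -6.76750346e-05,
        2.62418376e-03, -2.28398569e-06]), 'position': array([ 0.21147921, -0.50742209,  0.25581851]), 'tool_rot': array([-3.07958150e+00, -6.15889425e-01,  1.55625981e-04]), 'contact_force': array([ 0.21289092,  0.87174506, -0.54631277]), 'ft_torque': array([-0.01217085, -0.04928262, -0.0285296 ]), 'finger_force': 0.0, 'grip_width': 1.000457624335222}
```

View pics/top0.png

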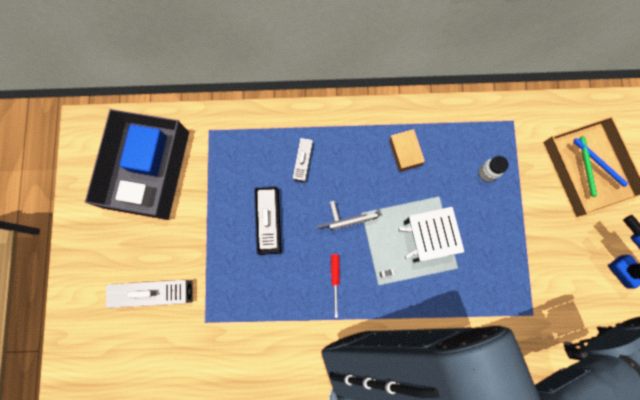

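View pics/scene0.png

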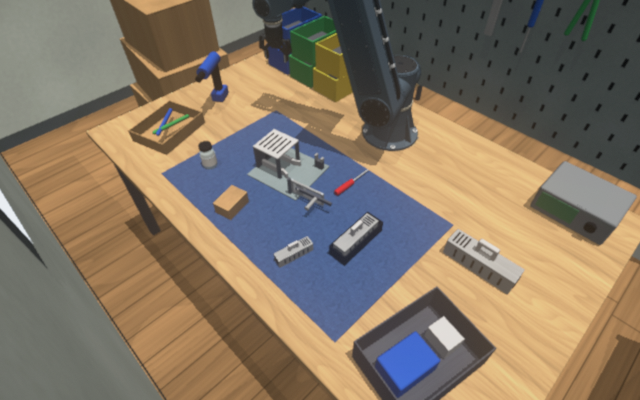

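```bash
cat >> h.py <<'E'
from scipy.spatial.transform import Rotation as Rn
def cloud(f):
    K=f['mtx'];d=f['range_z'];v,u=np.mgrid[:d.shape[0],:d.shape[1]]
    x=(u-K[0,2])/K[0,0]*d;y=(v-K[1,2])/K[1,1]*d
    return np.stack([x,-y,-d],-1)@Rn.from_rotvec(f['rotation']).as_matrix().T+np.array(f['eye'])
E
python3 - <<'E'
from h import *
t=np.load('pics/top0.png.npz');P=cloud(t)
for (u,v) in [(380,290),(267,190),(267,220),(267,240),(267,252),(435,235),(300,160),(150,293),(405,150),(380,215),(490,170),(335,270),(250,220),(350,222),(336,210),(385,272),(220,300)]: print(u,v,P[v,u].round(4))
a=cv2.resize(t['color'][120:330,230:490],None,fx=3,fy=3,interpolation=cv2.INTER_CUBIC)[:600,:780]
s=np.load('pics/scene0.png.npz');
b=cv2.resize(s['color'][120:270,230:430],None,fx=4,fy=4,interpolation=cv2.INTER_CUBIC)
cv2.imwrite('pics/a.png',a[:,:,::-1]);cv2.imwrite('pics/b.png',b[:,:,::-1])
E
```

```text
380 290 [ 0.3363 -0.0425  0.0061]
267 190 [0.6474 0.2961 0.0597]
267 220 [0.5486 0.2913 0.0966]
267 240 [0.4934 0.297  0.0572]
267 252 [0.4575 0.2978 0.052 ]
435 235 [ 0.489  -0.194   0.1196]
300 160 [0.7369 0.1924 0.0696]
150 293 [0.344  0.6252 0.1135]
405 150 [ 0.7643 -0.1347  0.0526]
380 215 [ 0.5684 -0.0529  0.0076]
490 170 [ 0.6818 -0.3755  0.0953]
335 270 [0.3996 0.0937 0.0252]
250 220 [0.564  0.3584 0.0031]
350 222 [0.5394 0.0453 0.0733]
336 210 [0.5796 0.0858 0.0581]
385 272 [ 0.3894 -0.0553  0.0472]
220 300 [0.317  0.4509 0.0019]
```

View pics/a.png

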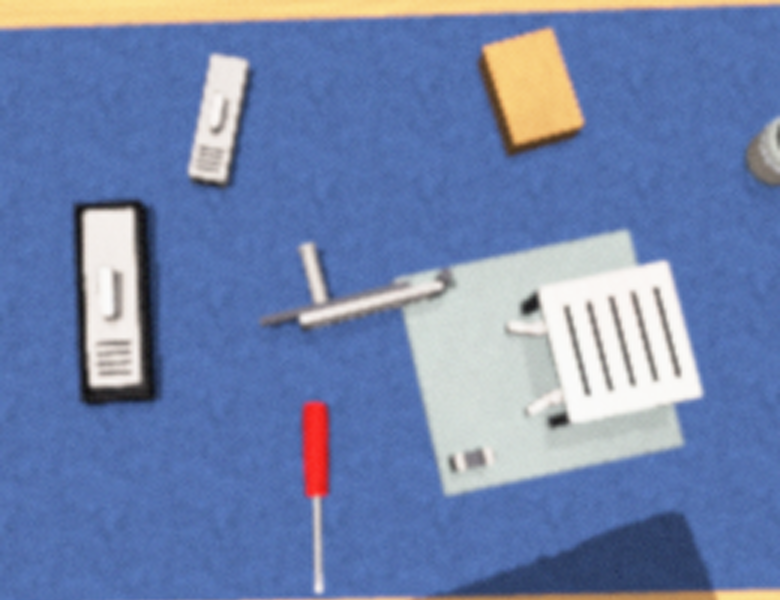

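View pics/b.png

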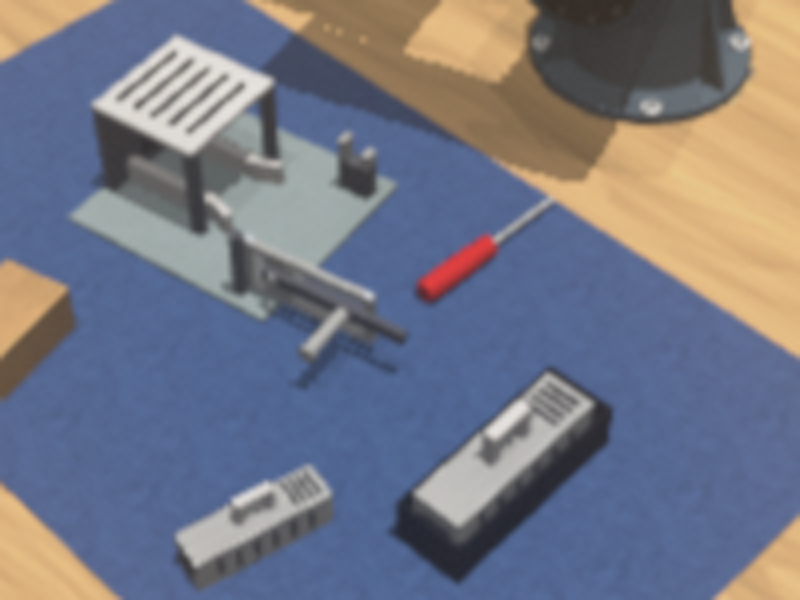

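The top view shows the middle-sized unit in the black bin at (267,220), with slits towards the lower end. The bay plate is at (410,240) with the mouth to the left, and the gate is open along (320,227)–(380,213). The screwdriver is at (335,270), the carton at (405,150) and the jar at (493,168). The scene view shows the same layout. The unit's end faces are hidden by the bin walls.

```bash
cat > m.py <<'E'
from h import *
def rect(pts):
    (c,(w,h),a)=cv2.minAreaRect((pts[:,:2]*1000).astype(np.float32)); 
    return np.round(c,1),round(w,1),round(h,1),round(a,2),len(pts)
if __name__=='__main__':
  for n in('top','scene'):
    f=np.load(f'pics/{n}0.png.npz');P=cloud(f).reshape(-1,3);C=f['color'].reshape(-1,3).astype(int);z=P[:,2]
    def box(x0,x1,y0,y1,z0,z1): return P[(P[:,0]>x0)&(P[:,0]<x1)&(P[:,1]>y0)&(P[:,1]<y1)&(z>z0)&(z<z1)]
    print(n)
    h=box(.38,.6,-.32,-.08,.105,.13);print('hood',rect(h),np.median(h[:,2]))
    m=(P[:,0]>.3)&(P[:,0]<.65)&(P[:,1]>-.3)&(P[:,1]<.05)&(abs(z)<.02)&(C[:,0]>C[:,2]*0.75)&(C[:,0]>60)
    print('plate',rect(P[m]),np.median(P[m][:,2]))
    u=box(.42,.7,.24,.36,.085,.11);print('handle',rect(u),np.median(u[:,2]),u.mean(0))
    m=(P[:,0]>.42)&(P[:,0]<.7)&(P[:,1]>.22)&(P[:,1]<.38)&(z>.05)&(z<.07)&(C.min(1)>110)
    print('lid',rect(P[m]),np.median(P[m][:,2]))
    m=(P[:,0]>.4)&(P[:,0]<.7)&(P[:,1]>.2)&(P[:,1]<.4)&(z>.02)&(z<.09)
    print('bin',rect(P[m]))
    g=box(.48,.65,-.07,.14,.066,.09);print('gatetop',rect(g),g[g[:,1].argmax()],g[g[:,1].argmin()])
    g=box(.57,.66,.05,.12,.03,.075);print('rod',rect(g),np.median(g[:,2]))
    s=box(.35,.42,-.09,-.03,.04,.085);print('striker',rect(s))
    d=P[(C[:,0]>140)&(C[:,1]<60)&(C[:,2]<60)&(z<.05)];print('driver',rect(d))
E
python3 m.py
```

```text
top
hood (array([ 494.9, -196.8]), 132.1, 129.1, 10.33, 2062) 0.11828509440000967
plate (array([ 486.8, -131.9]), 232.2, 334.9, 10.5, 4099) 0.006244955492388682
handle (array([560.1, 296.9]), 50.9, 13.0, 1.04, 83) 0.09795068042192101 [0.55928679 0.29709722 0.09761656]
lid (array([560.2, 298.2]), 180.5, 53.2, 1.85, 926) 0.059977181070005825
bin (array([577.3, 271.2]), 136.3, 246.2, 89.06, 1518)
gatetop (array([551.4,  37. ]), 151.9, 80.1, 77.71, 178) [0.53618319 0.11430533 0.06612281] [ 0.57219289 -0.04503253  0.08079967]
rod (array([588.5,  95.7]), 38.9, 16.0, 11.12, 62) 0.060049016211780826
striker (array([388.1, -59.7]), 15.6, 36.6, 10.06, 75)
driver (array([401.6,  93.6]), 18.6, 88.3, 88.32, 197)
scene
hood (array([ 492.2, -196.5]), 139.9, 131.1, 10.2, 755) 0.11970850875886851
plate (array([ 449.4, -113.2]), 301.6, 312.2, 9.14, 1739) 0.007911833832037418
handle (array([558.8, 299.7]), 51.1, 15.4, 3.53, 69) 0.09886026009076598 [0.56038409 0.29997694 0.09714312]
lid (array([558.4, 298.9]), 182.9, 52.9, 2.01, 570) 0.061295889123243685
bin (array([583.3, 294.9]), 125.1, 273.8, 74.75, 1235)
gatetop (array([545.4,  43.2]), 22.9, 181.3, 13.19, 148) [0.52966219 0.13257043 0.06610495] [ 0.56495288 -0.04533689  0.08379078]
rod (array([589.7,  97.7]), 17.2, 36.7, 85.88, 41) 0.060724077009128186
striker (array([385.9, -59.2]), 20.8, 39.7, 11.8, 66)
driver (array([403.2, 105.9]), 17.7, 86.5, 83.7, 26)
```

```bash
R='{"translation":[17,39,0],"delta_rot":[0,0,-1],"grip":85}'; python3 -m handwheel '[{"translation":[17,37,0],"delta_rot":[0,0,-1],"grip":60},{"translation":[17,37,0],"delta_rot":[0,0,-1],"grip":60},{"translation":[17,37,0],"delta_rot":[0,0,-1],"grip":60},{"translation":[17,37,0],"delta_rot":[0,0,-1],"grip":60},{"translation":[17,37,0],"delta_rot":[0,0,-1],"grip":60},{"translation":[17,37,0],"delta_rot":[0,0,-1],"grip":60},{"translation":[17,37,0],"delta_rot":[0,0,-1],"grip":60},{"translation":[17,37,0],"delta_rot":[0,0,-1],"grip":60},{"translation":[17,37,0],"delta_rot":[0,0,-1],"grip":60},{"translation":[17,37,0],"delta_rot":[0,0,-1],"grip":60},{"translation":[17,37,0],"delta_rot":[0,0,-1],"grip":60},{"translation":[17,37,0],"delta_rot":[0,0,-1],"grip":60},{"translation":[17,37,0],"delta_rot":[0,0,-1],"grip":60},{"translation":[17,37,0],"delta_rot":[0,0,-1],"grip":60},{"translation":[17,37,0],"delta_rot":[0,0,-1],"grip":60},{"translation":[17,37,0],"delta_rot":[0,0,-1],"grip":60},{"translation":[17,37,0],"delta_rot":[0,0,-1],"grip":60},{"translation":[17,37,0],"delta_rot":[0,0,-1],"grip":60},{"translation":[17,37,0],"delta_rot":[0,0,-1],"grip":60},{"translation":[17,37,0],"delta_rot":[0,0,-1],"grip":60}]'
python3 - <<'E'
from h import *
f=save('wrist','w1.png');print(f['mtx'].tolist(),f['eye'],f['rotation']);print(manip.read_state())
E
```

```text
t: 1.77
position: [0.5518, 0.2344, 0.2559]
tool_rot: [3.141, 0.071, -0.001]
contact_force: [-0.1, -0.8, 0.1]
grip_width: 0.704
finger_force: 0.0
[[309.70691628693146, 0.0, 318.61019151641955], [0.0, 309.70691628693146, 198.56690258639722], [0.0, 0.0, 1.0]] [0.63401273 0.23867338 0.37444743] [-0.26341332  0.25136157 -1.51077761]
{'t': 1.8167, 'joint_positions': array([3.30531053e-01, 4.47330464e-01, 1.50947095e+00, 1.83169309e-03,
       1.18337028e+00, 1.85473933e+00]), 'qvel': array([-0.06781502, -0.05526704,  0.10163728, -0.00722248, -0.05289124,
       -0.15128372]), 'tau': array([-11.47211999, -59.78814125, -24.55435038,  -1.31128874,
         0.84765997,  -0.6333912 ]), 'position': array([0.55361471, 0.23954658, 0.25561989]), 'tool_rot': array([-3.13871899e+00, -7.20418934e-02, -1.32076268e-03]), 'contact_force': array([-5.47727041,  1.47450027, -1.5466097 ]), 'ft_torque': array([ 0.06383981,  0.12666123, -0.03049553]), 'finger_force': 0.0, 'grip_width': 0.7088119173679946}
```

View pics/w1.png

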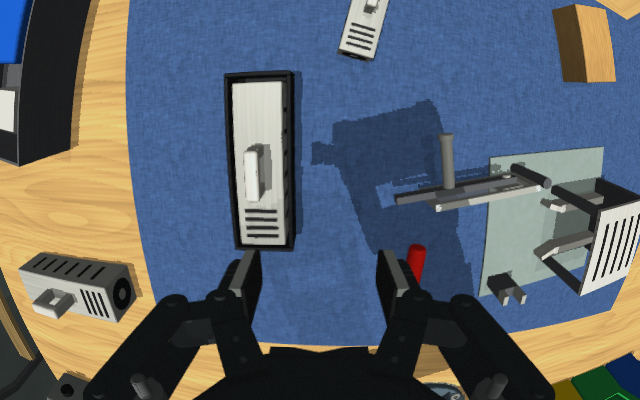

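The wrist view shows the bin at (260,160), with the handle at (252,172) and slits at the near end (262,222). The large decoy at lower left has its round fan at the slit end, so slits mark the tail. The target's nose therefore points to +x, away from the robot. I'll turn the tool half a turn for a better last-joint range.

```bash
python3 -m handwheel '[{"translation":[0,3,0],"delta_rot":[0,0,7],"grip":45},{"translation":[0,3,0],"delta_rot":[0,0,7],"grip":45},{"translation":[0,3,0],"delta_rot":[0,0,7],"grip":45},{"translation":[0,3,0],"delta_rot":[0,0,7],"grip":45},{"translation":[0,3,0],"delta_rot":[0,0,7],"grip":45},{"translation":[0,3,0],"delta_rot":[0,0,7],"grip":45},{"translation":[0,3,0],"delta_rot":[0,0,7],"grip":45},{"translation":[0,3,0],"delta_rot":[0,0,7],"grip":45},{"translation":[0,3,0],"delta_rot":[0,0,7],"grip":45},{"translation":[0,3,0],"delta_rot":[0,0,7],"grip":45},{"translation":[0,3,0],"delta_rot":[0,0,7],"grip":45},{"translation":[0,3,0],"delta_rot":[0,0,7],"grip":45},{"translation":[0,3,0],"delta_rot":[0,0,7],"grip":45},{"translation":[0,3,0],"delta_rot":[0,0,7],"grip":45},{"translation":[0,3,0],"delta_rot":[0,0,7],"grip":45},{"translation":[0,3,0],"delta_rot":[0,0,7],"grip":45},{"translation":[0,3,0],"delta_rot":[0,0,7],"grip":45},{"translation":[0,3,0],"delta_rot":[0,0,7],"grip":45},{"translation":[0,3,0],"delta_rot":[0,0,7],"grip":45},{"translation":[0,3,0],"delta_rot":[0,0,7],"grip":45}]';python3 -m handwheel '[{"translation":[2,0,-12],"delta_rot":[0,0,6.5],"grip":45},{"translation":[2,0,-12],"delta_rot":[0,0,6.5],"grip":45},{"translation":[2,0,-12],"delta_rot":[0,0,6.5],"grip":45},{"translation":[2,0,-12],"delta_rot":[0,0,6.5],"grip":45},{"translation":[0,0,-12],"delta_rot":[0,0,6.5],"grip":45},{"translation":[0,0,-12],"delta_rot":[0,0,6.5],"grip":45},{"translation":[0,0,0],"delta_rot":[0,0,0],"grip":45},{"translation":[0,0,0],"delta_rot":[0,0,0],"grip":45},{"translation":[0,0,0],"delta_rot":[0,0,0],"grip":45}]'
cat >> h.py <<'E'
def wcloud(f):
    # equidistant fisheye
    K=f['mtx'];d=f['range_z'];v,u=np.mgrid[:d.shape[0],:d.shape[1]]
    a=(u-K[0,2])/K[0,0];b=(v-K[1,2])/K[1,1];r=np.hypot(a,b)+1e-9;s=np.tan(np.minimum(r,1.5))/r
    return np.stack([a*s*d,-b*s*d,-d],-1)@Rn.from_rotvec(f['rotation']).as_matrix().T+np.array(f['eye'])
def st():
    s=manip.read_state();M=Rn.from_rotvec(s['tool_rot']).as_matrix()
    print('t',round(s['t'],2),'pos',(s['position']*1000).round(1),'yang',round(np.degrees(np.arctan2(M[1,1],M[0,1])),2),'tilt',M[:,2].round(3),'q',s['joint_positions'].round(2),'F',s['contact_force'].round(1),'g',round(s['grip_width']*85.4,1),round(s['finger_force'],1))
E
python3 - <<'E'
from m import *
st()
f=save('wrist','w2.png');P=wcloud(f).reshape(-1,3);C=f['color'].reshape(-1,3).astype(int);z=P[:,2]
def box(x0,x1,y0,y1,z0,z1): return P[(P[:,0]>x0)&(P[:,0]<x1)&(P[:,1]>y0)&(P[:,1]<y1)&(z>z0)&(z<z1)]
u=box(.50,.62,.275,.32,.09,.105);print('handle',rect(u),np.median(u[:,2]))
m=(P[:,0]>.42)&(P[:,0]<.7)&(P[:,1]>.25)&(P[:,1]<.34)&(z>.056)&(z<.066)&(C.min(1)>90)
print('lid',rect(P[m]),np.median(P[m][:,2]))
E
```

```text
t: 3.48
position: [0.5514, 0.2923, 0.2559]
tool_rot: [-0.998, -2.978, 0.001]
contact_force: [-0.7, -0.0, 0.6]
grip_width: 0.526
finger_force: 0.0
t: 4.23
position: [0.5598, 0.2924, 0.1849]
tool_rot: [-0.039, 3.141, 0.0]
contact_force: [-0.3, 1.0, 0.1]
grip_width: 0.527
finger_force: 0.0
t 4.23 pos [559.8 292.4 184.9] yang 91.41 tilt [ 0.001  0.    -1.   ] q [ 0.41  0.57  1.49 -0.    1.08 -1.19] F [-0.3  1.   0.1] g 45.0 0.0
handle (array([557. , 298.7]), 49.6, 13.5, 2.33, 1239) 0.09861297921898837
lid (array([557.8, 298.9]), 179.7, 51.9, 2.04, 10016) 0.06091965958950918
```

```bash
python3 -m handwheel '[{"translation":[-2,6,-7],"delta_rot":[0,0,0.6],"grip":45},{"translation":[0,0,-20],"delta_rot":[0,0,0],"grip":45},{"translation":[0,0,-20],"delta_rot":[0,0,0],"grip":45},{"translation":[0,0,-20],"delta_rot":[0,0,0],"grip":45},{"translation":[0,0,-15],"delta_rot":[0,0,0],"grip":45},{"translation":[0,0,-5],"delta_rot":[0,0,0],"grip":45},{"translation":[0,0,0],"delta_rot":[0,0,0],"grip":45},{"translation":[0,0,0],"delta_rot":[0,0,0],"grip":0},{"translation":[0,0,0],"delta_rot":[0,0,0],"grip":0},{"translation":[0,0,0],"delta_rot":[0,0,0],"grip":0},{"translation":[0,0,0],"delta_rot":[0,0,0],"grip":0},{"translation":[0,0,0],"delta_rot":[0,0,0],"grip":0},{"translation":[0,0,0],"delta_rot":[0,0,0],"grip":0}]' 60; python3 -c "from h import *;st()"
```

```text
t: 5.37
position: [0.5582, 0.2984, 0.0986]
tool_rot: [-0.061, 3.139, 0.001]
contact_force: [-0.8, -2.1, 6.6]
grip_width: 0.149
finger_force: 59.5
t 5.37 pos [558.2 298.4  98.6] yang 92.21 tilt [ 0.002  0.001 -1.   ] q [ 0.42  0.68  1.54 -0.    0.92 -1.19] F [-0.8 -2.1  6.6] g 12.7 59.5
```

```bash
python3 -m handwheel '[{"translation":[0,0,5],"delta_rot":[0,0,0],"grip":0},{"translation":[0,0,10],"delta_rot":[0,0,0],"grip":0},{"translation":[0,0,15],"delta_rot":[0,0,0],"grip":0},{"translation":[0,0,15],"delta_rot":[0,0,0],"grip":0},{"translation":[0,0,20],"delta_rot":[0,0,0],"grip":0},{"translation":[0,0,20],"delta_rot":[0,0,0],"grip":0},{"translation":[0,0,20],"delta_rot":[0,0,0],"grip":0},{"translation":[0,0,20],"delta_rot":[0,0,0],"grip":0},{"translation":[0,0,15],"delta_rot":[0,0,0],"grip":0},{"translation":[0,0,10],"delta_rot":[0,0,0],"grip":0},{"translation":[0,0,0],"delta_rot":[0,0,0],"grip":0},{"translation":[0,0,0],"delta_rot":[0,0,0],"grip":0}]'
python3 - <<'E'
from h import *
st();f=save('scene','s1.png');cv2.imwrite('pics/s1c.png',cv2.resize(f['color'][100:300,230:430],None,fx=3,fy=3,interpolation=cv2.INTER_CUBIC)[:,:,::-1])
E
```

```text
t: 6.37
position: [0.5573, 0.2983, 0.2472]
tool_rot: [0.061, -3.141, 0.0]
contact_force: [-0.1, 0.6, -5.2]
grip_width: 0.145
finger_force: 58.7
t 6.37 pos [557.3 298.3 247.2] yang 92.22 tilt [-0. -0. -1.] q [ 0.42  0.51  1.43  0.    1.2  -1.19] F [-0.1  0.6 -5.2] g 12.4 58.7
```

View pics/s1c.png

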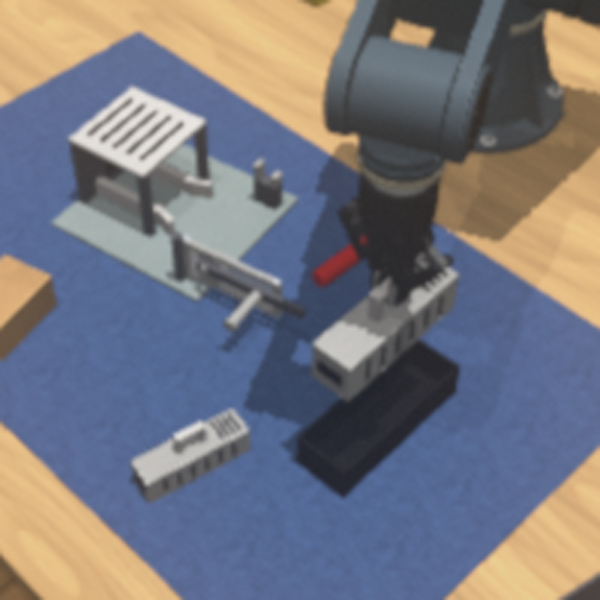

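The unit is lifted cleanly, with its black connector at (329,372) in the crop, on the +x end. I'll carry it to the bay mouth and turn it about -82°.

```bash
python3 -m handwheel '[{"translation":[-5.8,-20.6,0],"delta_rot":[0,0,-5.1],"grip":0},{"translation":[-5.8,-20.6,0],"delta_rot":[0,0,-5.1],"grip":0},{"translation":[-5.8,-20.6,0],"delta_rot":[0,0,-5.1],"grip":0},{"translation":[-5.8,-20.6,0],"delta_rot":[0,0,-5.1],"grip":0},{"translation":[-5.8,-20.6,0],"delta_rot":[0,0,-5.1],"grip":0},{"translation":[-5.8,-20.6,0],"delta_rot":[0,0,-5.1],"grip":0},{"translation":[-5.8,-20.6,0],"delta_rot":[0,0,-5.1],"grip":0},{"translation":[-5.8,-20.6,0],"delta_rot":[0,0,-5.1],"grip":0},{"translation":[-5.8,-20.6,0],"delta_rot":[0,0,-5.1],"grip":0},{"translation":[-5.8,-20.6,0],"delta_rot":[0,0,-5.1],"grip":0},{"translation":[-5.8,-20.6,0],"delta_rot":[0,0,-5.1],"grip":0},{"translation":[-5.8,-20.6,0],"delta_rot":[0,0,-5.1],"grip":0},{"translation":[-5.8,-20.6,0],"delta_rot":[0,0,-5.1],"grip":0},{"translation":[-5.8,-20.6,0],"delta_rot":[0,0,-5.1],"grip":0},{"translation":[-5.8,-20.6,0],"delta_rot":[0,0,-5.1],"grip":0},{"translation":[-5.8,-20.6,0],"delta_rot":[0,0,-5.1],"grip":0},{"translation":[0,0,0],"delta_rot":[0,0,0],"grip":0},{"translation":[0,0,0],"delta_rot":[0,0,0],"grip":0},{"translation":[0,0,0],"delta_rot":[0,0,0],"grip":0}]' >/dev/null
cat > bay.py <<'E'
from m import *
A=np.radians(10.3);O=np.array([487.2,-158.8]);B=np.array([[np.cos(A),-np.sin(A)],[np.sin(A),np.cos(A)]])
w2b=lambda p:(np.asarray(p)[...,:2]-O)@B
b2w=lambda p:O+np.asarray(p)@B.T
E
python3 - <<'E'
from bay import *
st()
f=save('wrist','w3.png');P=wcloud(f).reshape(-1,3);C=f['color'].reshape(-1,3).astype(int);z=P[:,2]*1000
b=w2b(P*1000)
def S(x0,x1,y0,y1,z0,z1):return (b[:,0]>x0)&(b[:,0]<x1)&(b[:,1]>y0)&(b[:,1]<y1)&(z>z0)&(z<z1)
def r(n,m):
    if m.sum()<10:print(n,'none');return
    (c,s,a)=cv2.minAreaRect(b[m].astype(np.float32));print(n,np.round(c,1),np.round(s,1),round(a,1),m.sum(),np.median(z[m]).round(1))
r('hood',S(-90,90,-130,40,112,130));r('striker',S(-100,-60,90,140,40,90));r('lid',S(-70,70,20,280,190,220));r('hinge',S(85,125,85,120,78,95))
r('rod',S(100,200,150,260,40,66));r('gatetop',S(60,180,100,280,70,80))
r('railL',S(-50,-25,-10,60,24,38)); r('railR',S(25,50,-10,60,24,38))
E
```

```text
t 8.0 pos [464.5 -31.  246.7] yang 10.67 tilt [-0.001  0.    -1.   ] q [-0.17  0.21  1.87  0.    1.06 -0.35] F [ 0.4 -0.1 -4.4] g 12.9 58.9
hood [-1.8 25.7] [132.    2.4] 0.1 57 114.0
striker [-81.7 116.4] [36.8 17.3] 89.0 709 58.0
lid [ -0.6 132.1] [ 52.6 174.3] 0.4 16118 209.2
hinge [ 96.  106.6] [13.8 21.8] 69.2 175 84.7
rod [131.6 203.7] [106.1  63.2] 90.0 1008 61.2
gatetop [ 90.9 178.7] [ 14.2 153.2] 4.1 1465 76.7
railL none
railR none
```

View pics/w3.png

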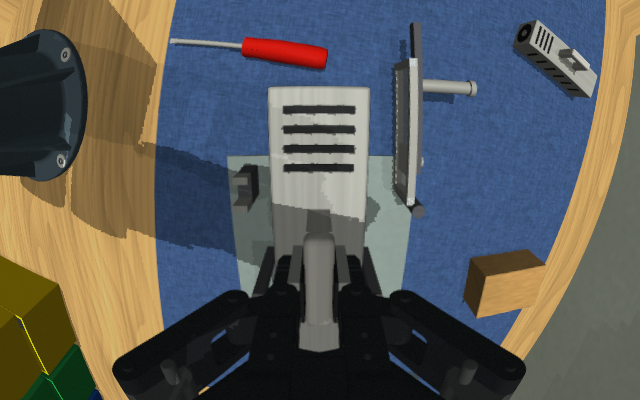

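The view from above the bay shows the unit's slit tail pointing away from the hood. The gate is at (408,130), clear of it on the right, with the rod at (450,88). Measured offset from the bay axis is about 1 mm. Lowering now.

```bash
python3 -m handwheel '[{"translation":[0,0,-10],"delta_rot":[0,0,0],"grip":0},{"translation":[0,0,-20],"delta_rot":[0,0,0],"grip":0},{"translation":[0,0,-20],"delta_rot":[0,0,-0.3],"grip":0},{"translation":[0,0,-20],"delta_rot":[0,0,0],"grip":0},{"translation":[0,0,-20],"delta_rot":[0,0,0],"grip":0},{"translation":[0,0,-20],"delta_rot":[0,0,0],"grip":0},{"translation":[0,0,-15],"delta_rot":[0,0,0],"grip":0},{"translation":[0,0,-10],"delta_rot":[0,0,0],"grip":0},{"translation":[0,0,-5],"delta_rot":[0,0,0],"grip":0},{"translation":[1,-5,0],"delta_rot":[0,0,0],"grip":0},{"translation":[0,-5,-1],"delta_rot":[0,0,0],"grip":0},{"translation":[0,0,-1],"delta_rot":[0,0,0],"grip":0},{"translation":[0,0,-1],"delta_rot":[0,0,0],"grip":0},{"translation":[0,0,0],"delta_rot":[0,0,0],"grip":0},{"translation":[0,0,0],"delta_rot":[0,0,0],"grip":0}]' ;python3 -c "from h import *;st()"
```

```text
t: 9.3
position: [0.4659, -0.0413, 0.1046]
tool_rot: [2.012, 2.412, 0.0]
contact_force: [-0.6, 0.6, -4.9]
grip_width: 0.147
finger_force: 58.9
t 9.3 pos [465.9 -41.3 104.6] yang 10.31 tilt [ 0.001 -0.    -1.   ] q [-0.19  0.44  1.98  0.    0.72 -0.37] F [-0.6  0.6 -4.9] g 12.6 58.9
```

```bash
python3 -m handwheel '[{"translation":[0,0,-1],"delta_rot":[0,0,0],"grip":0},{"translation":[0,0,-1],"delta_rot":[0,0,0],"grip":0},{"translation":[0,0,-1],"delta_rot":[0,0,0],"grip":0},{"translation":[0,0,-1],"delta_rot":[0,0,0],"grip":0},{"translation":[0,0,0],"delta_rot":[0,0,0],"grip":0},{"translation":[0,0,0],"delta_rot":[0,0,0],"grip":0},{"translation":[0,0,0],"delta_rot":[0,0,0],"grip":0}]' ;python3 -c "from h import *;st()"
```

```text
t: 9.88
position: [0.4658, -0.0413, 0.1003]
tool_rot: [-2.013, -2.412, 0.0]
contact_force: [-0.2, 0.7, -5.1]
grip_width: 0.148
finger_force: 58.9
t 9.88 pos [465.8 -41.3 100.3] yang 10.32 tilt [-0.  0. -1.] q [-0.19  0.45  1.98  0.    0.71 -0.37] F [-0.2  0.7 -5.1] g 12.7 58.9
```

```bash
python3 -m handwheel '[{"translation":[0,0,-0.5],"delta_rot":[0,0,0],"grip":0},{"translation":[0,0,-0.5],"delta_rot":[0,0,0],"grip":0},{"translation":[0,0,0],"delta_rot":[0,0,0],"grip":0},{"translation":[0,0,0],"delta_rot":[0,0,0],"grip":0}]' |grep -E "pos|contact";python3 -m handwheel '[{"translation":[0,0,-0.5],"delta_rot":[0,0,0],"grip":0},{"translation":[0,0,-0.5],"delta_rot":[0,0,0],"grip":0},{"translation":[0,0,0],"delta_rot":[0,0,0],"grip":0},{"translation":[0,0,0],"delta_rot":[0,0,0],"grip":0}]' |grep -E "pos|contact"
```

```text
position: [0.4658, -0.0412, 0.0996]
contact_force: [-2.4, 1.3, 3.5]
position: [0.466, -0.0412, 0.0996]
contact_force: [-8.4, 1.8, 21.5]
```

```bash
python3 -m handwheel '[{"translation":[0,0,0],"delta_rot":[0,0,0],"grip":40},{"translation":[0,0,0],"delta_rot":[0,0,0],"grip":40},{"translation":[0,0,0],"delta_rot":[0,0,0],"grip":40},{"translation":[0,0,0],"delta_rot":[0,0,0],"grip":40},{"translation":[0,0,10],"delta_rot":[0,0,0],"grip":40},{"translation":[0,0,20],"delta_rot":[0,0,0],"grip":40},{"translation":[0,0,30],"delta_rot":[0,0,0],"grip":60},{"translation":[0,0,30],"delta_rot":[0,0,0],"grip":85},{"translation":[0,0,30],"delta_rot":[0,0,0],"grip":85},{"translation":[-4,20,0],"delta_rot":[0,0,0],"grip":85},{"translation":[-4,20,0],"delta_rot":[0,0,0],"grip":85},{"translation":[-3,20,0],"delta_rot":[0,0,0],"grip":85},{"translation":[-2,14,0],"delta_rot":[0,0,0],"grip":85},{"translation":[0,0,0],"delta_rot":[0,0,0],"grip":85},{"translation":[0,0,0],"delta_rot":[0,0,0],"grip":85},{"translation":[0,0,0],"delta_rot":[0,0,0],"grip":85}]' >/dev/null
cat > look.py <<'E'
from bay import *
import sys
def look(cam,fn,hi):
    f=save(cam,fn);P=(wcloud(f) if cam=='wrist' else cloud(f)).reshape(-1,3);z=P[:,2]*1000;b=w2b(P*1000)
    def S(x0,x1,y0,y1,z0,z1):return (b[:,0]>x0)&(b[:,0]<x1)&(b[:,1]>y0)&(b[:,1]<y1)&(z>z0)&(z<z1)
    def r(n,m):
        if m.sum()<10:print(n,'none');return
        (c,s,a)=cv2.minAreaRect(b[m].astype(np.float32));print(cam,n,np.round(c,1),np.round(s,1),round(a,1),m.sum(),np.median(z[m]).round(1),'y',b[m][:,1].min().round(1),b[m][:,1].max().round(1))
    r('hood',S(-90,90,-130,40,110,130));r('striker',S(-100,-60,90,140,40,90));r('lid',S(-40,40,-20,280,54,68));r('handle',S(-30,30,40,180,90,106))
    r('rod',S(105,190,150,260,47,70));r('gatetop',S(60,110,106,280,70,80))
    return b,z,S,f
if __name__=='__main__':
    st(); look(sys.argv[1],sys.argv[2],0)
E
python3 look.py wrist w4.png; python3 look.py top t4.png
```

```text
t 11.88 pos [452.9  32.3 218.6] yang 10.32 tilt [ 0. -0. -1.] q [-0.03  0.22  1.93 -0.    0.99 -0.21] F [-0.  -0.7 -0.4] g 84.8 0.0
hood none
wrist striker [-81.9 116.4] [16.9 37.7] 0.3 759 57.2 y 97.6 135.3
wrist lid [ -1.3 119.1] [181.5  52.9] 89.8 6948 62.0 y 28.3 209.8
wrist handle [ -1.  120.2] [49.9 13.3] 89.5 724 99.6 y 95.2 145.2
wrist rod [134.3 196. ] [57.9 91.7] 0.4 805 60.8 y 150.0 242.1
wrist gatetop [ 89.3 190. ] [  9.9 131.1] 2.2 1340 76.7 y 124.3 255.5
t 11.93 pos [452.9  32.1 218.5] yang 10.29 tilt [ 0. -0. -1.] q [-0.03  0.23  1.93 -0.    0.99 -0.21] F [ 0.  -0.2  0. ] g 84.9 0.0
top hood [  0.8 -38.5] [132.4 128.8] 0.4 2052 118.3 y -103.1 26.2
striker none
top lid [ -1.6 118.4] [ 51.7 179.5] 2.0 176 60.6 y 28.6 207.6
handle none
top rod [134.9 195.2] [90.8 58.4] 89.6 92 61.2 y 150.1 240.4
top gatetop [ 92.4 180.8] [  8.7 145.4] 3.1 31 76.6 y 108.0 253.2
```

```bash
python3 -m handwheel '[{"translation":[0,0,-25],"delta_rot":[0,0,0],"grip":85},{"translation":[0,0,-30],"delta_rot":[0,0,0],"grip":85},{"translation":[0,0,-30],"delta_rot":[0,0,0],"grip":85},{"translation":[0,0,-30],"delta_rot":[0,0,0],"grip":85},{"translation":[0,0,-25],"delta_rot":[0,0,0],"grip":85},{"translation":[0,0,-20],"delta_rot":[0,0,0],"grip":85},{"translation":[0,0,-15],"delta_rot":[0,0,0],"grip":85},{"translation":[0,0,-1],"delta_rot":[0,0,0],"grip":85},{"translation":[0,0,0],"delta_rot":[0,0,0],"grip":85},{"translation":[0,0,0],"delta_rot":[0,0,0],"grip":40},{"translation":[0,0,0],"delta_rot":[0,0,0],"grip":40},{"translation":[0,0,0],"delta_rot":[0,0,0],"grip":40},{"translation":[0,0,0],"delta_rot":[0,0,0],"grip":40},{"translation":[0,0,0],"delta_rot":[0,0,0],"grip":40},{"translation":[0,0,0],"delta_rot":[0,0,0],"grip":40}]' 40; python3 -c "from h import *;st()"
```

```text
t: 13.23
position: [0.4532, 0.0327, 0.0432]
tool_rot: [2.012, 2.411, 0.001]
contact_force: [-1.5, -0.0, 7.9]
grip_width: 0.605
finger_force: 44.4
t 13.23 pos [453.2  32.7  43.2] yang 10.33 tilt [ 0.001 -0.    -1.   ] q [-0.03  0.55  2.03 -0.    0.56 -0.21] F [-1.5 -0.   7.9] g 51.7 44.4
```

```bash
python3 -m handwheel '[{"translation":[1.0,-5,0],"delta_rot":[0,0,0],"grip":40},{"translation":[1.4,-8,0],"delta_rot":[0,0,0],"grip":40},{"translation":[1.5,-8,0],"delta_rot":[0,0,0],"grip":40},{"translation":[1.4,-8,0],"delta_rot":[0,0,0],"grip":40},{"translation":[1.5,-8,0],"delta_rot":[0,0,0],"grip":40},{"translation":[0,0,0],"delta_rot":[0,0,0],"grip":40}]'; python3 -m handwheel '[{"translation":[1.4,-8,0],"delta_rot":[0,0,0],"grip":40},{"translation":[1.5,-8,0],"delta_rot":[0,0,0],"grip":40},{"translation":[1.4,-8,0],"delta_rot":[0,0,0],"grip":40},{"translation":[1.5,-8,0],"delta_rot":[0,0,0],"grip":40},{"translation":[1.4,-8,0],"delta_rot":[0,0,0],"grip":40},{"translation":[1.5,-8,0],"delta_rot":[0,0,0],"grip":40},{"translation":[1.4,-8,0],"delta_rot":[0,0,0],"grip":40},{"translation":[1.4,-8,0],"delta_rot":[0,0,0],"grip":40},{"translation":[0,0,0],"delta_rot":[0,0,0],"grip":40},{"translation":[0,0,0],"delta_rot":[0,0,0],"grip":40}]'; python3 look.py top t5.png
```

```text
t: 13.73
position: [0.4604, -0.0049, 0.0434]
tool_rot: [2.012, 2.411, 0.002]
contact_force: [-1.7, -4.0, 10.1]
grip_width: 0.607
finger_force: 44.6
t: 14.57
position: [0.4718, -0.069, 0.0435]
tool_rot: [2.012, 2.41, 0.001]
contact_force: [-1.7, -6.1, 9.4]
grip_width: 0.604
finger_force: 44.6
t 14.57 pos [471.8 -69.   43.5] yang 10.31 tilt [ 0.002 -0.001 -1.   ] q [-0.24  0.57  1.98 -0.    0.59 -0.42] F [-1.7 -6.1  9.4] g 51.6 44.6
top hood [  0.8 -39.9] [132.6 128.4] 0.6 1392 118.4 y -103.7 24.9
striker none
lid none
handle none
top rod [135.7 196.3] [60.7 87.7] 0.8 103 59.2 y 152.0 240.5
top gatetop [ 91.9 181. ] [ 11.5 145. ] 3.9 132 76.0 y 108.3 253.2
```

```bash
python3 -m handwheel '[{"translation":[0.5,-3,0],"delta_rot":[0,0,0],"grip":40},{"translation":[0.5,-3,0],"delta_rot":[0,0,0],"grip":40},{"translation":[0.5,-3,0],"delta_rot":[0,0,0],"grip":40},{"translation":[0.4,-2,0],"delta_rot":[0,0,0],"grip":40},{"translation":[0,0,0],"delta_rot":[0,0,0],"grip":40},{"translation":[0,0,0],"delta_rot":[0,0,0],"grip":40}]' | grep -E "pos|cont"; python3 -m handwheel '[{"translation":[0.2,-1,0],"delta_rot":[0,0,0],"grip":40},{"translation":[0.2,-1,0],"delta_rot":[0,0,0],"grip":40},{"translation":[0,0,0],"delta_rot":[0,0,0],"grip":40},{"translation":[0,0,0],"delta_rot":[0,0,0],"grip":40}]' | grep -E "pos|cont"; python3 -m handwheel '[{"translation":[0.2,-1,0],"delta_rot":[0,0,0],"grip":40},{"translation":[0.2,-1,0],"delta_rot":[0,0,0],"grip":40},{"translation":[0,0,0],"delta_rot":[0,0,0],"grip":40},{"translation":[0,0,0],"delta_rot":[0,0,0],"grip":40}]' | grep -E "pos|cont"
```

```text
position: [0.4734, -0.0789, 0.0435]
contact_force: [-1.1, 6.3, 11.9]
position: [0.4737, -0.0806, 0.0435]
contact_force: [-2.1, 9.3, 12.1]
position: [0.4741, -0.0826, 0.0435]
contact_force: [-3.4, 9.4, 13.1]
```

```bash
for i in 1; do python3 -m handwheel '[{"translation":[0.2,-1,0],"delta_rot":[0,0,0],"grip":40},{"translation":[0.2,-1,0],"delta_rot":[0,0,0],"grip":40},{"translation":[0,0,0],"delta_rot":[0,0,0],"grip":40},{"translation":[0,0,0],"delta_rot":[0,0,0],"grip":40}]' | grep -E "pos|cont"; done;  python3 -m handwheel '[{"translation":[0.2,-1,0],"delta_rot":[0,0,0],"grip":40},{"translation":[0,0,0],"delta_rot":[0,0,0],"grip":40},{"translation":[0,0,0],"delta_rot":[0,0,0],"grip":40}]' | grep -E "pos|cont"
```

```text
position: [0.4743, -0.0838, 0.0435]
contact_force: [-2.6, 18.8, 14.2]
position: [0.4742, -0.0838, 0.0434]
contact_force: [-2.4, 29.0, 17.8]
```

```bash
python3 -m handwheel '[{"translation":[-0.2,1,0],"delta_rot":[0,0,0],"grip":40},{"translation":[0,0,0],"delta_rot":[0,0,0],"grip":80},{"translation":[0,0,0],"delta_rot":[0,0,0],"grip":80},{"translation":[0,0,0],"delta_rot":[0,0,0],"grip":80},{"translation":[0,0,0],"delta_rot":[0,0,0],"grip":80},{"translation":[0,0,10],"delta_rot":[0,0,0],"grip":80},{"translation":[0,0,20],"delta_rot":[0,0,0],"grip":80},{"translation":[0,0,30],"delta_rot":[0,0,0],"grip":80},{"translation":[0,0,35],"delta_rot":[0,0,0],"grip":80},{"translation":[0,0,35],"delta_rot":[0,0,0],"grip":80},{"translation":[-3,30,25],"delta_rot":[0,0,0],"grip":80},{"translation":[-3,30,0],"delta_rot":[0,0,0],"grip":80},{"translation":[20,30,0],"delta_rot":[0,0,0],"grip":80},{"translation":[20,20,0],"delta_rot":[0,0,0],"grip":80},{"translation":[0,0,0],"delta_rot":[0,0,0],"grip":80},{"translation":[0,0,0],"delta_rot":[0,0,0],"grip":80},{"translation":[0,0,0],"delta_rot":[0,0,0],"grip":80}]' >/dev/null;  python3 look.py wrist w6.png
python3 - <<'E'
from look import *
for n in('wrist','top'):
    b,z,S,f=look(n,n+'6.png',0)
    m=S(-35,35,30,150,50,70);print(n,'unit lid y max',np.percentile(b[m][:,1],[90,99,100]).round(1),'x',np.percentile(b[m&(b[:,1]>60)][:,0],[1,50,99]).round(1))
    m=S(60,115,106,280,70,81);p=b[m];vx,vy,x0,y0=cv2.fitLine(p.astype(np.float32),cv2.DIST_HUBER,0,.01,.01).ravel();print('gate angle',np.arctan2(vy,-vx)%np.pi,x0,y0,m.sum())
    m=S(112,185,205,245,52,66);p=b[m];vx,vy,x0,y0=cv2.fitLine(p.astype(np.float32),cv2.DIST_HUBER,0,.01,.01).ravel();print('rod dir',vx,vy,'at',x0,y0,'x range',p[:,0].min(),p[:,0].max(),'ztop',np.percentile(z[m],90),m.sum())
E
```

```text
t 17.78 pos [507.7  24.4 197.5] yang 10.33 tilt [-0.001 -0.    -1.   ] q [-0.04  0.35  1.82 -0.    0.98 -0.22] F [ 0.2 -0.9 -0.5] g 80.1 0.0
hood none
wrist striker [-81.8 116.1] [37.5 17.6] 90.0 892 57.3 y 97.4 134.9
wrist lid [-0.6 36.3] [113.   52.8] 89.3 3342 62.0 y -20.0 92.5
handle none
wrist rod [134.  196.1] [57.6 91.8] 0.3 1095 61.0 y 150.0 242.1
wrist gatetop [ 89.3 180.6] [ 17.1 148.3] 6.0 1858 76.9 y 106.5 254.7
hood none
wrist striker [-81.8 116.5] [17.7 37.7] 0.7 887 56.6 y 97.6 135.3
wrist lid [-0.9 36.2] [112.3  53.4] 89.5 3370 62.0 y -19.8 92.4
handle none
wrist rod [133.9 196. ] [57.7 91.4] 0.1 1092 61.0 y 150.3 241.8
wrist gatetop [ 89.7 180.8] [ 17.2 148.6] 5.6 1805 76.9 y 106.4 255.2
wrist unit lid y max [90.7 91.9 92.6] x [-25.4   0.5  25.3]
gate angle 1.5243865 89.34729 186.7784 1815
rod dir 0.9990032 0.044639397 at 137.26735 233.04016 x range 112.01043733649954 162.74002419713042 ztop 62.77808703747186 928
top hood [  1.  -38.9] [132.5 129.1] 0.2 2045 118.3 y -103.4 25.7
striker none
top lid [ 1.5 31.4] [34.8 51.5] 89.2 169 61.3 y 14.1 49.0
handle none
top rod [135.5 232. ] [59.3 16.1] 1.1 85 60.2 y 224.1 240.6
top gatetop [ 89.7 241.5] [ 7.8 22.5] 4.4 23 76.1 y 230.4 252.6Traceback (most recent call last):
  File "<stdin>", line 4, in <module>
    return _quantile_unchecked(
        a, q, axis, out, overwrite_input, method, keepdims, weights)
    return _ureduce(a,
                    func=_quantile_ureduce_func,
    ...<5 lines>...
                    overwrite_input=overwrite_input,
                    method=method)
    r = func(a, **kwargs)
    result = _quantile(arr,
                       quantiles=q,
    ...<2 lines>...
                       out=out,
                       weights=wgt)
    slices_having_nans = np.isnan(arr[-1, ...])
                                  ~~~^^^^^^^^^
IndexError: index -1 is out of bounds for axis 0 with size 0
```

View pics/w6.png

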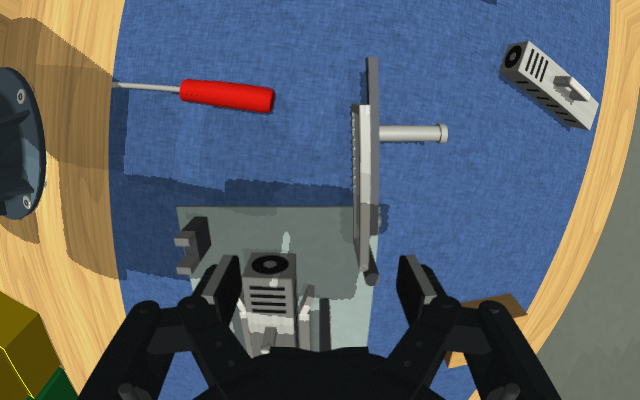

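The view shows the unit home under the hood with its fan tail at (270,265). The gate is at (362,190) and the rod at (415,132), with the screwdriver undisturbed at (230,95). Next I'll go above the rod with the tool turned -87°.

```bash
python3 -m handwheel '[{"translation":[5.3,5.3,0],"delta_rot":[0,0,-6.7],"grip":45},{"translation":[5.3,5.3,0],"delta_rot":[0,0,-6.7],"grip":45},{"translation":[5.3,5.3,0],"delta_rot":[0,0,-6.7],"grip":45},{"translation":[5.3,5.3,0],"delta_rot":[0,0,-6.7],"grip":45},{"translation":[5.3,5.3,0],"delta_rot":[0,0,-6.7],"grip":45},{"translation":[5.3,5.3,0],"delta_rot":[0,0,-6.7],"grip":45},{"translation":[5.3,5.3,0],"delta_rot":[0,0,-6.7],"grip":45},{"translation":[5.3,5.3,0],"delta_rot":[0,0,-6.7],"grip":45},{"translation":[5.3,5.3,0],"delta_rot":[0,0,-6.7],"grip":45},{"translation":[5.3,5.3,0],"delta_rot":[0,0,-6.7],"grip":45},{"translation":[5.3,5.3,0],"delta_rot":[0,0,-6.7],"grip":45},{"translation":[5.3,5.3,-20],"delta_rot":[0,0,-6.7],"grip":45},{"translation":[5.3,5.3,-20],"delta_rot":[0,0,-6.7],"grip":45},{"translation":[0,0,0],"delta_rot":[0,0,0],"grip":45},{"translation":[0,0,0],"delta_rot":[0,0,0],"grip":45},{"translation":[0,0,0],"delta_rot":[0,0,0],"grip":45}]' >/dev/null
python3 - <<'E'
from look import *
st();s=manip.read_state();print(w2b(s['position']*1000))
for n in('wrist','scene'):
    f=save(n,n+'7.png');P=(wcloud(f) if n=='wrist' else cloud(f)).reshape(-1,3);z=P[:,2]*1000;b=w2b(P*1000)
    m=(b[:,0]>112)&(b[:,0]<172)&(b[:,1]>205)&(b[:,1]<260)&(z>52)&(z<66);p=b[m]
    if len(p)>10:print(n,len(p),cv2.minAreaRect(p.astype(np.float32)),np.median(z[m]))
E
```

```text
t 19.27 pos [577.1  93.1 158.2] yang -76.58 tilt [ 0.001 -0.    -1.   ] q [ 0.08  0.53  1.65 -0.    0.97  1.42] F [ 0.5 -0.2  0.2] g 45.0 0.0
[133.4924863 231.7306858]
wrist 1271 ((137.5457305908203, 232.14315795898438), (51.132328033447266, 17.094966888427734), 2.676342725753784) 61.11616985139457
scene 48 ((138.05714416503906, 231.72283935546875), (51.10078811645508, 16.039405822753906), 5.140331268310547) 61.08302340679794
```

```bash
python3 -m handwheel '[{"translation":[2,0.6,-10],"delta_rot":[0,0,-0.5],"grip":45},{"translation":[0,0,-20],"delta_rot":[0,0,0],"grip":45},{"translation":[0,0,-25],"delta_rot":[0,0,0],"grip":45},{"translation":[0,0,-25],"delta_rot":[0,0,0],"grip":45},{"translation":[0,0,-14],"delta_rot":[0,0,0],"grip":45},{"translation":[0,0,-4],"delta_rot":[0,0,0],"grip":45},{"translation":[0,0,0],"delta_rot":[0,0,0],"grip":45},{"translation":[0,0,0],"delta_rot":[0,0,0],"grip":0},{"translation":[0,0,0],"delta_rot":[0,0,0],"grip":0},{"translation":[0,0,0],"delta_rot":[0,0,0],"grip":0},{"translation":[0,0,0],"delta_rot":[0,0,0],"grip":0},{"translation":[0,0,0],"delta_rot":[0,0,0],"grip":0},{"translation":[0,0,0],"delta_rot":[0,0,0],"grip":0}]' 40
python3 - <<'E'
from look import *
st();s=manip.read_state();p=w2b(s['position']*1000);print(p)
g0=1.52;H=np.array([95,104.]);d=p-H
for g in (1.5,1.52,1.54):
    D=np.array([-np.cos(g),np.sin(g)]);N=np.array([np.sin(g),np.cos(g)]);print(g,'along',d@D,'out',d@N)
E
```

```text
t: 20.45
position: [0.5796, 0.0933, 0.0606]
tool_rot: [3.121, 0.348, 0.002]
contact_force: [-1.2, -7.7, 4.5]
grip_width: 0.145
finger_force: 38.9
t 20.45 pos [579.6  93.3  60.6] yang -77.27 tilt [ 0.002 -0.001 -1.   ] q [ 0.08  0.67  1.68 -0.    0.78  1.43] F [-1.2 -7.7  4.5] g 12.4 38.9
[135.98398315 231.56066578]
1.5 along 124.34203232643326 out 49.90460225879774
1.52 along 125.31519025594085 out 47.407946810570905
1.54 along 126.238223780193 out 44.89232881571737
```

```bash
python3 -m handwheel '[{"translation":[0,-0.5,5],"delta_rot":[0,0,0],"grip":0},{"translation":[0.2,-1,7],"delta_rot":[0,0,0],"grip":0},{"translation":[0.3,-1,7],"delta_rot":[0,0,0],"grip":0},{"translation":[0.3,-1,5],"delta_rot":[0,0,0],"grip":0},{"translation":[0,0,0],"delta_rot":[0,0,0],"grip":0},{"translation":[0,0,0],"delta_rot":[0,0,0],"grip":0}]'
python3 - <<'E'
from look import *
st();s=manip.read_state();p=w2b(s['position']*1000);print(p)
d=p-[95,104.]
g0=1.52
for n in (20,):
    gs=np.linspace(g0,0.0,n+1)
    def at(g):
        t=g0-g  # rotate +t (ccw)
        c,s_=np.cos(t),np.sin(t);return np.array([95,104.])+np.array([[c,-s_],[s_,c]])@d
    W=np.array([b2w(at(g)) for g in gs]);print(np.diff(W,axis=0).round(1).tolist(),np.degrees(g0/n))
E
```

```text
t: 20.95
position: [0.58, 0.0905, 0.0838]
tool_rot: [3.122, 0.348, 0.001]
contact_force: [0.9, -3.3, -5.6]
grip_width: 0.145
finger_force: 39.2
t 20.95 pos [580.   90.5  83.8] yang -77.29 tilt [ 0.001 -0.    -1.   ] q [ 0.08  0.64  1.68 -0.    0.83  1.42] F [ 0.9 -3.3 -5.6] g 12.4 39.2
[135.86892543 228.71055898]
[[-9.9, 1.0], [-10.0, 0.2], [-10.0, -0.5], [-9.9, -1.3], [-9.8, -2.0], [-9.6, -2.8], [-9.3, -3.5], [-9.1, -4.2], [-8.7, -4.9], [-8.3, -5.5], [-7.9, -6.1], [-7.4, -6.7], [-6.9, -7.2], [-6.3, -7.7], [-5.7, -8.2], [-5.0, -8.6], [-4.4, -9.0], [-3.7, -9.3], [-3.0, -9.5], [-2.2, -9.7]] 4.354479242994256
```

```bash
python3 -m handwheel '[{"translation":[-9.9,1.0,0],"delta_rot":[0,0,4.35],"grip":0},{"translation":[-10,0.2,0],"delta_rot":[0,0,4.35],"grip":0},{"translation":[-10,-0.5,0],"delta_rot":[0,0,4.35],"grip":0},{"translation":[-9.9,-1.3,0],"delta_rot":[0,0,4.35],"grip":0},{"translation":[-9.8,-2,0],"delta_rot":[0,0,4.35],"grip":0},{"translation":[-9.6,-2.8,0],"delta_rot":[0,0,4.35],"grip":0},{"translation":[-9.3,-3.5,0],"delta_rot":[0,0,4.35],"grip":0},{"translation":[-9.1,-4.2,0],"delta_rot":[0,0,4.35],"grip":0},{"translation":[-8.7,-4.9,0],"delta_rot":[0,0,4.35],"grip":0},{"translation":[-8.3,-5.5,0],"delta_rot":[0,0,4.35],"grip":0},{"translation":[0,0,0],"delta_rot":[0,0,0],"grip":0},{"translation":[0,0,0],"delta_rot":[0,0,0],"grip":0}]'
python3 - <<'E'
from look import *
st();s=manip.read_state();print(w2b(s['position']*1000))
f=save('top','t8.png');P=cloud(f).reshape(-1,3)
C=f['color'].reshape(-1,3).astype(int)
f=save('scene','s8.png');cv2.imwrite('pics/s8c.png',cv2.resize(f['color'][90:290,230:430],None,fx=3,fy=3,interpolation=cv2.INTER_CUBIC)[:,:,::-1])
E
```

```text
t: 21.95
position: [0.4852, 0.0676, 0.0835]
tool_rot: [-2.772, -1.476, 0.0]
contact_force: [-1.6, 4.7, -1.4]
grip_width: 0.148
finger_force: 39.6
t 21.95 pos [485.2  67.6  83.5] yang -33.94 tilt [-0.     0.001 -1.   ] q [0.04 0.51 1.93 0.   0.7  0.63] F [-1.6  4.7 -1.4] g 12.6 39.6
[ 38.47750371 223.15892826]
```

View pics/s8c.png

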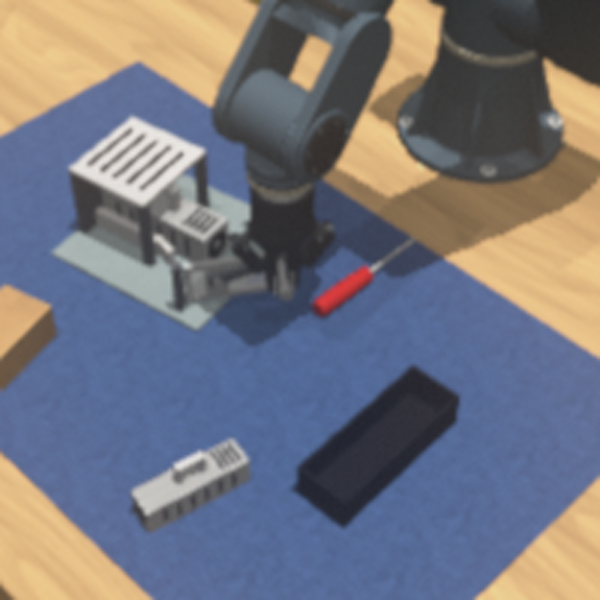

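The gate has followed to about half shut, at (235,280) in the crop, with the rod in the gripper at (285,275). The unit is home under the hood. I'll continue the arc.

```bash
python3 -m handwheel '[{"translation":[-7.9,-6.1,0],"delta_rot":[0,0,4.35],"grip":0},{"translation":[-7.4,-6.7,0],"delta_rot":[0,0,4.35],"grip":0},{"translation":[-6.9,-7.2,0],"delta_rot":[0,0,4.35],"grip":0},{"translation":[-6.3,-7.7,0],"delta_rot":[0,0,4.35],"grip":0},{"translation":[-5.7,-8.2,0],"delta_rot":[0,0,4.35],"grip":0},{"translation":[-5.0,-8.6,0],"delta_rot":[0,0,4.35],"grip":0},{"translation":[-4.4,-9.0,0],"delta_rot":[0,0,4.35],"grip":0},{"translation":[-3.7,-9.3,0],"delta_rot":[0,0,4.35],"grip":0},{"translation":[-3,-9.5,0],"delta_rot":[0,0,4.35],"grip":0},{"translation":[0,0,0],"delta_rot":[0,0,0],"grip":0}]'; python3 -m handwheel '[{"translation":[-1.1,-4.8,0],"delta_rot":[0,0,2.2],"grip":0},{"translation":[-0.5,-2.4,0],"delta_rot":[0,0,1.1],"grip":0},{"translation":[-0.5,-2.4,0],"delta_rot":[0,0,1.1],"grip":0},{"translation":[0,0,0],"delta_rot":[0,0,0],"grip":0},{"translation":[0,0,0],"delta_rot":[0,0,0],"grip":0}]'
python3 - <<'E'
from look import *
st();s=manip.read_state();print(w2b(s['position']*1000))
b,z,S,f=look('top','t9.png',0)
for n in('wrist','top'):
    f=save(n,n+'9.png');P=(wcloud(f) if n=='wrist' else cloud(f)).reshape(-1,3);z=P[:,2]*1000;b=w2b(P*1000)
    m=(b[:,0]>-60)&(b[:,0]<85)&(b[:,1]>96)&(b[:,1]<125)&(z>70)&(z<80);p=b[m];print(n,len(p))
    if len(p)>20:print(cv2.fitLine(p.astype(np.float32),cv2.DIST_HUBER,0,.01,.01).ravel())
    m=(b[:,0]>-110)&(b[:,0]<-50)&(b[:,1]>95)&(b[:,1]<140)&(z>75)&(z<130);print('bar end z',np.median(z[m]) if m.any() else None,b[m].mean(0) if m.any() else 0)
E
```

```text
t: 22.88
position: [0.4342, -0.0056, 0.0831]
tool_rot: [-2.112, -2.323, 0.002]
contact_force: [-5.4, 4.0, -1.8]
grip_width: 0.146
finger_force: 40.3
t: 23.3
position: [0.4323, -0.0142, 0.083]
tool_rot: [-2.027, -2.398, 0.002]
contact_force: [-6.1, 2.7, -1.5]
grip_width: 0.149
finger_force: 40.0
t 23.3 pos [432.3 -14.2  83. ] yang 9.58 tilt [-0.003  0.    -1.   ] q [-0.14  0.44  2.08 -0.    0.63 -0.31] F [-6.1  2.7 -1.5] g 12.7 40.0
[-28.20298142 152.0675917 ]
top hood [  0.9 -38.7] [132.1 128.6] 0.2 2057 118.3 y -103.2 25.5
striker none
top lid [ 2.5 36.1] [43.1 50.8] 87.6 68 61.3 y 13.5 56.6
handle none
rod none
top gatetop [ 79.4 107.4] [37.9  3.3] 1.8 11 75.6 y 106.1 109.6
wrist 752
[ 9.95574176e-01 -9.39789489e-02  4.05566368e+01  1.11349625e+02]
bar end z 91.92817272616068 [-75.51107352 116.26746007]
top 47
[ 9.9981230e-01 -1.9374402e-02  6.0087955e+01  1.0468510e+02]
bar end z None 0
```

```bash
python3 -m handwheel '[{"translation":[0.2,-1.5,0],"delta_rot":[0,0,0.5],"grip":0},{"translation":[0.2,-1.5,0],"delta_rot":[0,0,0],"grip":0},{"translation":[0,0,0],"delta_rot":[0,0,0],"grip":0},{"translation":[0,0,0],"delta_rot":[0,0,0],"grip":0}]'|grep -E "pos|cont"; python3 -m handwheel '[{"translation":[0.2,-1.5,0],"delta_rot":[0,0,0.5],"grip":0},{"translation":[0,0,0],"delta_rot":[0,0,0],"grip":0},{"translation":[0,0,0],"delta_rot":[0,0,0],"grip":0}]'|grep -E "pos|cont"
```

```text
position: [0.432, -0.0153, 0.0827]
contact_force: [-5.6, 25.6, -3.0]
position: [0.4319, -0.0157, 0.0826]
contact_force: [-4.6, 37.5, -3.1]
```

The force rise shows the gate is against its stop. Lowering the latch bar into the catch.

```bash
python3 -m handwheel '[{"translation":[-0.5,1,-4],"delta_rot":[0,0,0],"grip":0},{"translation":[-0.7,0,-5],"delta_rot":[0,0,0],"grip":0},{"translation":[-0.7,0,-5],"delta_rot":[0,0,0],"grip":0},{"translation":[-0.5,0,-4],"delta_rot":[0,0,0],"grip":0},{"translation":[-0.3,0,-2],"delta_rot":[0,0,0],"grip":0},{"translation":[0,0,0],"delta_rot":[0,0,0],"grip":0},{"translation":[0,0,0],"delta_rot":[0,0,0],"grip":0}]'|grep -E "pos|cont"; python3 -m handwheel '[{"translation":[0,0,-1],"delta_rot":[0,0,0],"grip":0},{"translation":[0,0,-1],"delta_rot":[0,0,0],"grip":0},{"translation":[0,0,0],"delta_rot":[0,0,0],"grip":0},{"translation":[0,0,0],"delta_rot":[0,0,0],"grip":0}]'|grep -E "pos|cont"
```

```text
position: [0.4297, -0.0164, 0.0628]
contact_force: [-6.3, 18.8, 0.9]
position: [0.4297, -0.0164, 0.0613]
contact_force: [-11.1, 18.9, 9.0]
```

```bash
python3 -m handwheel '[{"translation":[0,0.5,0],"delta_rot":[0,0,0],"grip":0},{"translation":[0,0,0],"delta_rot":[0,0,0],"grip":40},{"translation":[0,0,0],"delta_rot":[0,0,0],"grip":40},{"translation":[0,0,0],"delta_rot":[0,0,0],"grip":40},{"translation":[0,0,0],"delta_rot":[0,0,0],"grip":40},{"translation":[0,0,10],"delta_rot":[0,0,0],"grip":40},{"translation":[0,0,20],"delta_rot":[0,0,0],"grip":40},{"translation":[0,0,30],"delta_rot":[0,0,0],"grip":40},{"translation":[0,0,35],"delta_rot":[0,0,0],"grip":40},{"translation":[-7,35,35],"delta_rot":[0,0,0],"grip":40},{"translation":[-7,35,0],"delta_rot":[0,0,0],"grip":40},{"translation":[-4,20,0],"delta_rot":[0,0,0],"grip":40},{"translation":[0,0,0],"delta_rot":[0,0,0],"grip":40},{"translation":[0,0,0],"delta_rot":[0,0,0],"grip":40}]'
python3 - <<'E'
from look import *
f=save('wrist','w10.png')
b,z,S,_=look('scene','s10.png',0);P=0
f2=np.load('pics/w10.png.npz');P=wcloud(f2).reshape(-1,3);z=P[:,2]*1000;b=w2b(P*1000)
m=(b[:,0]>-60)&(b[:,0]<85)&(b[:,1]>98)&(b[:,1]<109)&(z>71)&(z<80);print('gate',m.sum(),cv2.fitLine(b[m].astype(np.float32),cv2.DIST_HUBER,0,.01,.01).ravel())
for x in range(-105,60,15):
    m=(abs(b[:,0]-x)<4)&(b[:,1]>110.5)&(b[:,1]<120)&(z>30);print(x,m.sum(),np.percentile(z[m],80).round(1) if m.any() else None)
m=(abs(b[:,0])<35)&(b[:,1]>20)&(b[:,1]<98)&(z>56)&(z<68);print('lid y',np.percentile(b[m][:,1],[50,99]),'x',np.percentile(b[m][:,0],[1,99]))
E
```

```text
t: 26.12
position: [0.414, 0.067, 0.1862]
tool_rot: [2.001, 2.421, 0.001]
contact_force: [0.4, 0.0, 1.1]
grip_width: 0.468
finger_force: 0.0
scene hood [ -3.3 -37.1] [132.1 139.5] 89.6 742 119.6 y -103.5 28.8
scene striker [-79.  116.6] [33.9 41.2] 11.4 73 61.3 y 95.6 136.5
scene lid [-0.5 83.3] [195.6  78.2] 89.8 336 62.2 y -14.4 181.2
handle none
rod none
scene gatetop [ 83.  107.6] [44.4  3.7] 3.3 15 74.4 y 106.1 110.5
gate 567 [ 9.99998748e-01  1.59740343e-03 -2.12693958e+01  1.06217995e+02]
-105 0 None
-90 0 None
-75 62 62.1
-60 105 62.1
-45 110 62.0
-30 54 62.5
-15 105 62.1
0 109 62.0
15 10 62.0
30 0 None
45 0 None
lid y [75.36797762 86.88311975] x [-26.12628248  18.63523741]
```

View pics/w10.png

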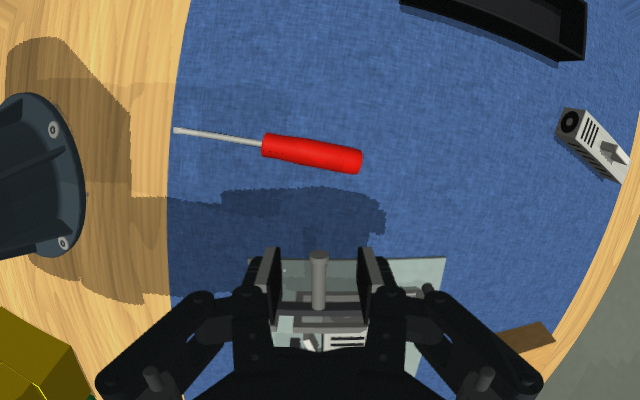

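The rod at (318,275) is free and the bar is level at 62 mm along its length. The gate is at about 0 rad, the unit is home, and the screwdriver is undisturbed at (310,153).

```bash
python3 -c "from station import manip;print(manip.job_done())"
```

```text
the job is handed in; nothing more can be done
None
```

I handed the job in at about 26 s of the 64 s: the unit is home in the bay, the gate is shut with the latch bar down in the catch, and the arm is clear; no verdict came back.

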